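# Clear the board trimmer, unlatch its arm and hold it raised

### The arm

A 6-joint arm with a two-finger parallel gripper is mounted at the origin on the work surface. World frame = base frame: x ahead of the robot, y to its left, z up, the work surface at z = 0. Lengths are in mm, angles in rad, forces in N, time in s.
With the tool pointing down it reaches from about 350 to 875 mm from the base axis. Payload 4.2 kg.
Tool frame: the origin (TCP) lies at the very end of the fingers, on their centre line; the grasp point (between the pads) lies 19 mm behind it; z points along the fingers, y is the line along which they close (so a half turn about z gives the same grasp; the last joint's range is limited). The gripper opens to 85 mm and grips with 20 to 120 N. Pads are 22 mm wide; open, the fingers measure 114 mm over their backs; the gripper's body (76 mm by 85 mm) begins 54 mm behind the grasp point. The pads swing forward as they close: fully open they stand 13 mm farther back than shut.
Start: joints at [-0.954, 0.385, 0.008, 0, -1.194, -0.259], TCP at [218.898, -585.391, 231.312] pointing down, gripper open.
Joint ranges: [-3.14, 3.14], [-1.21, 2.06], [-1.07, 1.41], [-3.16, 2.05], [-2.99, -0.16], [-3.1, 3.1]. Speed limits (rad/s): [2.79, 2.79, 3.14, 3.14, 3.14, 3.14].

### API

Orientations are given as a unit quaternion [x, y, z, w].
In Python, from bench import arm gives the robot as it stands. The module is installed in compiled form; this text tells all that it offers.
- The arm moves only by the tool drive_tool, never from a script. Its argument "targets" is a list of rows, each a list of 5 numbers: the closure, from -1 (fully open) to 1 (shut), then the shift along the tool's x, y, z in mm, then the turn about the tool's z in degrees. In form: [[grip, tx, ty, tz, roll], ...]. A call has 1 to 12 rows; each row is the pose to reach, as a shift and turn from the pose commanded when the call began, along the tool's axes at that moment; what a row does not reach only later rows make up. A row lasts 1/10 s, in which the tool goes at most 50 mm and 8.59 degrees, less where a joint would pass 70% of its speed; a pose out of reach is approached as far as the arm can. A call with a gripper value outside its range is refused whole. The fingers move at their own pace and stop on an object; the grip force is fixed at half the most. Time passes only in rows, so rows that repeat a pose let the fingers close. It gives the time, the measured TCP pose, the force, the opening and the grip force at its end, in the units of the state.
- arm.read_state(): the state, without advancing time (a new reading comes with each control period).
- arm.get_image(name): name is "scene" or "top" or "wrist"; returns the picture (400x640x3 uint8, blue, green, red); there is no depth.
- arm.camera_params(name): a dict with "fov_y" (degrees; the focal length in pixels is half the picture's height over the tangent of half this angle, whatever the lens; pixels are square), "cx", "cy" (the principal point, pixels), "rvec" (rotation vector, rad) and "tvec" (3), from world to camera coordinates, as OpenCV has them; the wrist camera has in their place "tool_from_camera" (4x4, takes a point from camera to tool coordinates, whose origin is the TCP and whose axes are the flange's). Camera axes: x right, y down, z forward; pixel columns grow to the right and rows downward; lengths in mm; the calibration is good to about 2 mm. A picture is of the moment at which its call begins: read the wrist's pose just before it. camera_params takes no time and is no camera call.
- arm.job_done(): hands the job in; it is judged then, once.
The state is a dict: "clock": time; "joints": joint angles; "joint_vel": joint speeds; "joint_efforts": joint torques, N m; "position": TCP position; "ee_rot": TCP orientation; "contact_force": force on the tool from outside, world axes, zero at the start; "wrist_torque": the same for the moment, N m; "gripper_width": finger opening in mm; "grasp_force": force on a finger pad.
Only numpy, scipy, OpenCV 4.12 (cv2) and the standard library are available. Lean on these libraries where they do the work, as an engineer would, in place of code of your own. Each camera call takes 0.05 s, during which the arm holds its last target. There are 200 camera calls.

### The job

Get the office trimmer ready for the next board: first pick the orange offcut off the trimmer's bed and lay it flat in the blue scrap tray. Then pull the red spring latch on the cutting arm sideways, towards the bed, so that the arm comes free of its ball stud, raise the arm to about 30 degrees and finish while still holding it up there. Leave everything else on the desk where it is.

Things in the scene. Friction and masses are not known exactly. Their poses are not given: they have to be found in the camera images.
- trimmer: Board trimmer, fixed. Flat grey bed, white grid, top 30 mm above the desk. Origin at desk level; bed spans x -180 to 180, y -200 to 140 mm. Its x runs lengthwise away from the robot (yaw within 0.2 rad), y to the left. The cutting arm lies along x at y = -145 mm; the bed left of it (y > -125) is free but for the offcut, an eraser on its far part and a 12 mm high fence along the far edge.
- cutter (a joint): Angle of the cutting arm (rad): 0 lying down, grows as its near end is raised, stop at 1.0; 30 degrees is 0.52. Grey bar 18 mm wide, 20 mm high (top 62 mm above the desk), about 0.45 kg; black round handle 26 mm thick, 75 mm long at the end nearest the robot, its middle 353 mm from the hinge. Let go, it falls back. While latched it cannot be raised.
- latch (a joint): Sideways travel of the red latch on the arm (m): 0 at rest, hooked under the stud's collar; grows when pulled along the trimmer's +y (towards the bed), stop at 0.014. The arm is free above 0.007 (pull 0.010 to 0.013). Its spring drives it back: 5.4 N at rest, 9.6 N at the stop. Keep it pulled until the arm has risen 0.1 rad; after that it may spring back.
- latch_tab (a point): Grip point on the red upright latch tab (26 along x, 12 thick along y, 45 mm high), 15 mm below its top, 30 mm above its slide, 97 mm above the desk with the arm down. The arm's hinge line, parallel to y, lies 280 mm farther along +x and 45 mm lower. Axes: the trimmer's, turning with the arm. Pinch from above, closing along y: the arm can be raised by the tab, which turns between the fingers.
- stud_ball (a point): Centre of the 20 mm brass ball on the fixed stud, right of the arm, 56 mm above the desk, under the yellow ring of the arm. The latch bolt hooks under its steel collar.
- offcut: Orange board offcut, a stiff flat plate 85 (x) by 42 (y) by 5 mm (z), about 20 g, lying flat on the trimmer's bed at any yaw. Origin at the centre of its underside.
- scrap_tray: Blue open tray, fixed, 170 (x) by 140 (y) by 30 mm high, walls and floor 4 to 5 mm thick. Origin at the centre of its underside, on the desk right of the trimmer. It may change places with the card box.
- card_box: Cardboard index card box with a wooden lid, 154 by 114 by 76 mm high, fixed. Not part of the job. Origin at the centre of its underside.
- mug: White mug, 80 mm across, 90 mm high, on the desk. Not part of the job. Origin under its centre.
- stapler: Red and black stapler, 130 by 34 by 47 mm, on the desk. Not part of the job. Origin under its centre.
- tape_roll: Amber roll of tape, 90 mm across, 24 mm high, lying on the desk. Not part of the job. Origin under its centre.
- glue_stick: Yellow glue stick, 30 mm across, 95 mm high, standing on the desk. Not part of the job. Origin under its centre.
- eraser: White eraser, 45 by 20 by 12 mm, on the far part of the trimmer's bed. Not part of the job. Origin under its centre.
- calculator: Grey calculator, 150 by 80 by 16 mm, on the desk. Not part of the job. Origin under its centre.
Not all that is in view belongs to the job. Of the things like the offcut, leave any that is grey; of the rest the smaller one is meant.

How it is judged:
By the outcome, as a careful person would: the job done as asked, in the order asked, and still so for the second after the job is handed in, while the arm keeps its last pose, push and grip.
It also fails if it takes over 58 s, if anything falls off the work surface, if the arm or the gripper's body presses on something with over 40 N, if the wrist force passes 120 N, or if a joint passes its speed limit or range.

## Working session

There is one attempt and no reset: what is moved stays moved. The work goes in short steps, Python scripts to look and compute and a tool call to move; the robot and the scene stay as the last step left them, time stands still between calls to the robot, and variables do not carry over. Pictures are saved under pics/ and viewed, at most 10 in all, crops included, and the job is handed in when it is done.

Besides the shell and the picture viewer there is one more tool, called after "Request:" by a JSON object that holds its "op" and its "data", one argument or row to a line. drive_tool: Moves the arm, as the interface text tells. Its arguments: {"type":"object","properties":{"targets":{"type":"array","items":{"type":"array","items":{"type":"number"}}}},"required":["targets"]}

```bash
mkdir -p pics
python3 - <<'E'
from bench import arm
import cv2
s=arm.read_state(); print(s)
for n in("scene","top"):
    cv2.imwrite(f"pics/{n}0.png",arm.get_image(n)); print(n,arm.camera_params(n))
print(arm.camera_params("wrist"))
E
```

```text
{'clock': 0.0, 'joints': array([-9.54353654e-01,  3.85565599e-01,  6.62236857e-03, -5.22480087e-04,
       -1.19398018e+00, -2.58613966e-01]), 'joint_vel': array([-1.17733638e-03, -7.39942687e-04,  1.27340085e-03, -2.05564222e-03,
        1.08489219e-03, -1.48660084e-05]), 'joint_efforts': array([-7.31951741e-05, -3.92288768e+01,  1.88397288e+01,  4.18605432e+00,
       -4.64485915e-03, -6.93443297e-06]), 'position': array([ 218.7292018 , -584.85400325,  230.21127787]), 'ee_rot': array([-1.77866409e-01,  9.84054038e-01,  1.06623809e-03, -2.30688260e-04]), 'contact_force': array([0.25829553, 0.25061131, 0.44531921]), 'wrist_torque': array([-0.01363425, -0.03254618, -0.04871041]), 'grasp_force': 0.0, 'gripper_width': 85.44005703443383}
scene {'fov_y': 44.26255178668032, 'cx': 319.2334158941764, 'cy': 199.83656123704495, 'rvec': array([ 2.06142718,  0.68090585, -0.3621963 ]), 'tvec': array([-488.62810421,  -64.35716068, 2032.66967708])}
top {'fov_y': 57.431060251989514, 'cx': 318.93653627155066, 'cy': 199.85614520454462, 'rvec': array([ 2.2123074 , -2.18144803,  0.05414835]), 'tvec': array([  91.76786459,  532.36016837, 1320.77231116])}
{'fov_y': 70.98658508901114, 'cx': 320.65182090027804, 'cy': 200.13914003092862, 'tool_from_camera': array([[-1.03304039e-03, -9.66146462e-01, -2.57992146e-01,
         6.50282547e+01],
       [ 9.99999437e-01, -1.06106176e-03, -3.06162144e-05,
         9.40154982e-01],
       [-2.44165853e-04, -2.57992032e-01,  9.66147014e-01,
        -1.42573540e+02],
       [ 0.00000000e+00,  0.00000000e+00,  0.00000000e+00,
         1.00000000e+00]])}
```

View pics/top0.png

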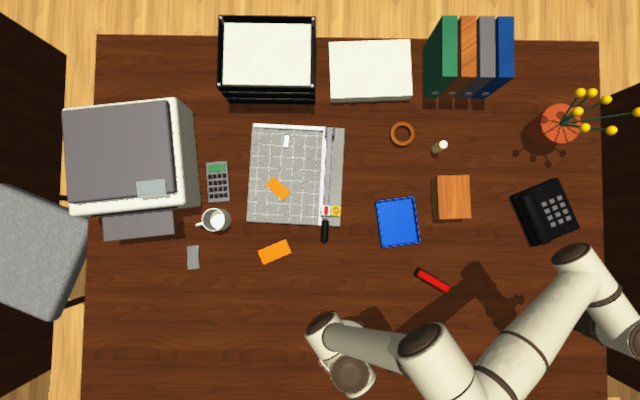

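View pics/scene0.png

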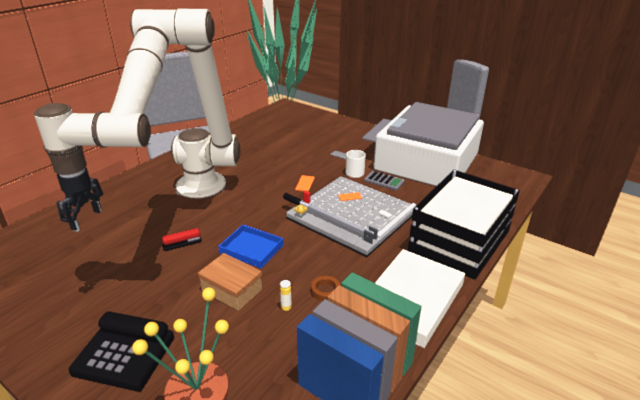

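The top view shows the small orange offcut on the bed at about (277,188), the red latch at (326,210), the stud's yellow ring at (336,210), the handle at (325,231) and the tray at (398,222). The larger orange piece at (275,251) and the grey one at (193,257) are decoys.

```bash
cat > h.py <<'E'
import numpy as np,cv2
from scipy.spatial.transform import Rotation as R
from bench import arm
def cam(n,s=None):
    p=arm.camera_params(n); f=200/np.tan(np.radians(p["fov_y"]/2))
    K=np.array([[f,0,p["cx"]],[0,f,p["cy"]],[0,0,1]])
    if n=="wrist":
        T=np.eye(4);T[:3,:3]=R.from_quat(s["ee_rot"]).as_matrix();T[:3,3]=s["position"]
        T=T@p["tool_from_camera"]; return K,T[:3,:3],T[:3,3]
    r=R.from_rotvec(p["rvec"]).as_matrix().T
    return K,r,-r@p["tvec"]
def unproj(c,uv,z):
    K,r,o=c; uv=np.atleast_2d(uv).astype(float)
    d=(r@np.linalg.inv(K)@np.c_[uv,np.ones(len(uv))].T).T
    return o+d*((z-o[2])/d[:,2])[:,None]
def proj(c,P):
    K,r,o=c; q=(K@r.T@(np.atleast_2d(P)-o).T).T; return q[:,:2]/q[:,2:]
def blobs(im,lo,hi,amin=15):
    m=cv2.inRange(cv2.cvtColor(im,cv2.COLOR_BGR2HSV),np.array(lo),np.array(hi))
    cs,_=cv2.findContours(m,cv2.RETR_EXTERNAL,cv2.CHAIN_APPROX_NONE)
    return [c[:,0,:] for c in cs if cv2.contourArea(c)>=amin]
def rect(c,uv,z):
    P=unproj(c,uv,z)[:,:2].astype(np.float32); (x,y),(w,h),a=cv2.minAreaRect(P)
    if w<h: w,h,a=h,w,a+90
    return np.round([x,y,w,h,(a+90)%180-90],1)  # centre, long, short, yaw of long side
E
python3 - <<'E'
from h import *
im=cv2.imread("pics/top0.png"); c=cam("top"); print("cam",c[2])
for n,lo,hi,z in(("orange",(8,200,180),(16,255,255),35),("blue",(105,150,90),(125,255,255),30),("red",(0,200,120),(4,255,255),112),("yellow",(22,180,150),(32,255,255),62)):
    for b in blobs(im,lo,hi,8): print(n,b.mean(0).round(1),rect(c,b,z))
print("bed corners",unproj(c,[[251,124],[247,222],[342,227],[345,128]],30).round(0))
print("handle",unproj(c,[[325,221],[325,242]],52).round(0))
cv2.imwrite("pics/crop.png",cv2.resize(im[110:260,235:435],None,fx=4,fy=4,interpolation=cv2.INTER_CUBIC)[:600])
E
```

```text
cam [ 465.92962589   99.39953121 1345.10129904]
blue [398.6 221.8] [ 456.  -184.6  170.6  141.     8.4]
blue [505.6  47. ] [ 1.104e+03 -5.800e+02  2.270e+02  5.530e+01 -6.000e-01]
red [433.5 280.8] [ 260.3 -287.4  117.    25.3   61.1]
yellow [335.5 211. ] [492.   40.5  31.6  31.6 -89.4]
yellow [611.9 129.4] [ 793.6 -939.    35.7   25.1  -89.2]
yellow [585.1 126.9] [ 801.3 -843.1   30.9   29.8  -44.9]
yellow [637.4 111. ] [  861.7 -1029.7    29.2    14.3    -1.6]
yellow [578.  110.7] [ 859.7 -819.7   34.    30.   -64.6]
yellow [606.7  98.8] [ 904.4 -922.9   31.1   27.5  -45.7]
yellow [592.3  91.8] [ 928.9 -872.2   32.5   28.7  -64.7]
yellow [580.5  91.7] [ 929.3 -829.8   31.1   29.9  -45.7]
bed corners [[803. 351.  30.]
 [447. 357.  30.]
 [434.  15.  30.]
 [793.   8.  30.]]
handle [[455.  77.  52.]
 [381.  76.  52.]]
```

View pics/crop.png

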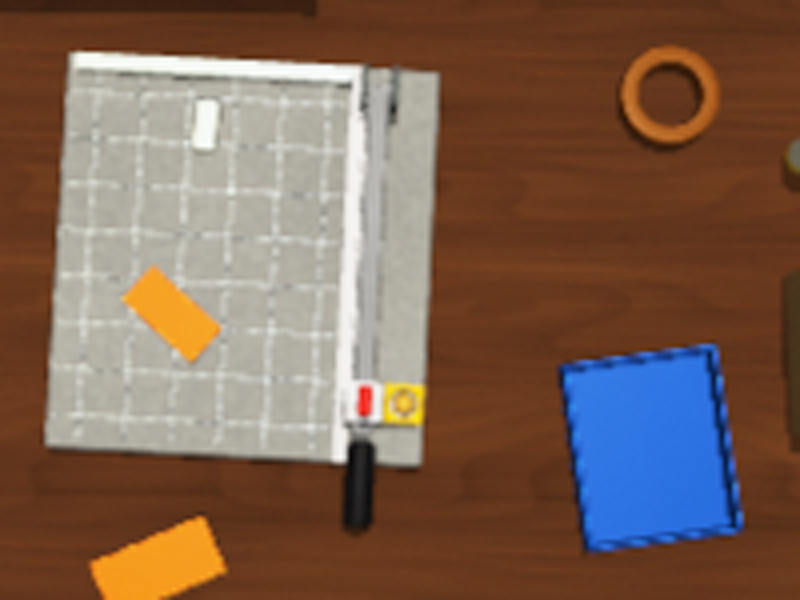

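The crop (4x, offset (235,110)) confirms offcut at crop (171,314), red tab at (365,402), yellow ring at (403,402), tray at (652,448).

Run:
```python
from h import *
im=cv2.imread("pics/top0.png"); c=cam("top"); hsv=cv2.cvtColor(im,cv2.COLOR_BGR2HSV)
print(hsv[188,277],hsv[210,326],hsv[251,275])
for b in blobs(im,(10,150,200),(22,255,255),100): print("orange",b.mean(0).round(1),rect(c,b,35),rect(c,b,5))
for b in blobs(im[200:222,320:332],(0,150,120),(8,255,255),3): print("red",(b+[320,200]).mean(0),rect(c,b+[320,200],112))
# trimmer fit by corners of 360x340 (bed spans x+-180, y -200..140)
P=unproj(c,[[252.5,123.3],[246.5,221.5],[340.5,226.5],[344.5,128]],30)[:,:2]
M=np.array([[180,140],[-180,140],[-180,-200],[180,-200.]])
T,_=cv2.estimateAffinePartial2D(M,P); sc=np.hypot(T[0,0],T[1,0]); yaw=np.arctan2(T[1,0],T[0,0]); print("trimmer",T[:,2].round(1),"yaw",yaw,"scale",sc)
r=lambda p:(T[:,:2]/sc@np.array(p)+T[:,2]).round(1)
print("handle end/mid pred with hinge?",r([0,-145]))
s=arm.read_state();print(R.from_quat(s["ee_rot"]).as_matrix().round(3))
```

```text
[ 18 217 246] [  1 208 246] [ 18 224 246]
orange [273.9 251.2] [343.9 257.2 109.1  54.2 -66. ] [341.1 260.9 111.6  55.5 -66. ]
orange [277.4 187.8] [570.5 249.   84.3  40.   48.9] [572.9 252.5  86.2  41.   48.9]
orange [454.  196.7] [ 548.8 -386.1  152.2  110.     3.2] [ 550.7 -397.2  155.7  112.5    3.2]
orange [469.9  69.6] [ 1.0225e+03 -4.4120e+02  5.6900e+01  4.7600e+01 -3.0000e-01] [ 1.0352e+03 -4.5350e+02  5.8200e+01  4.8700e+01 -3.0000e-01]
orange [468.6  53.1] [1076.3 -441.8   82.6   37.8  -55.3] [1090.2 -454.2   84.5   38.7  -55.3]
orange [468.4  36.4] [ 1.1387e+03 -4.4180e+02  9.5100e+01  4.7800e+01 -4.0000e-01] [ 1.1541e+03 -4.5420e+02  9.7200e+01  4.8900e+01 -4.0000e-01]
red [325.93333333 209.8       ] [492.2  74.9  20.3   6.8   0.8]
trimmer [621.9 213.3] yaw -0.03570407351696791 scale 0.9928078183092829
handle end/mid pred with hinge? [616.8  68.4]
[[-0.937 -0.35  -0.001]
 [-0.35   0.937  0.002]
 [ 0.     0.002 -1.   ]]
```

```bash
cat >> h.py <<'E'
def go(P,yang):
    s=arm.read_state(); Rm=R.from_quat(s["ee_rot"]).as_matrix()
    cur=np.degrees(np.arctan2(Rm[1,1],Rm[0,1])); roll=(cur-yang+90)%180-90
    # ideal straight-down axes
    a=np.radians(cur); Ri=np.array([[-np.sin(a)*-1,np.cos(a),0],[-np.cos(a),np.sin(a),0],[0,0,-1]])
    if Ri[:,0]@Rm[:,0]<0: Ri[:,0]*=-1
    print("clock",round(s["clock"],2),"pos",s["position"].round(1),"yang",round(cur,1),"tool shift",(Ri.T@(np.array(P)-s["position"])).round(1),"roll",round(roll,1),"joints",s["joints"].round(2),"w",round(s["gripper_width"],1))
E
python3 -c "
from h import *
go([560,240,200],138.9)"
```

```text
clock 0.1 pos [ 218.7 -584.9  230.3] yang 110.5 tool shift [-608.5  653.3   30.3] roll -28.4 joints [-0.95  0.39  0.01 -0.   -1.19 -0.26] w 85.5
```

Request:
{"op": "drive_tool", "data": {
  "targets": [
    [-1,-608,653,30,-28],
    [-1,-608,653,30,-28],
    [-1,-608,653,30,-28],
    [-1,-608,653,30,-28],
    [-1,-608,653,30,-28],
    [-1,-608,653,30,-28],
    [-1,-608,653,30,-28],
    [-1,-608,653,30,-28],
    [-1,-608,653,30,-28],
    [-1,-608,653,30,-28],
    [-1,-608,653,30,-28],
    [-1,-608,653,30,-28]
  ]
}}

```text
clock: 1.3
position: [448.0, -29.1, 211.1]
ee_rot: [-0.411, 0.912, 0.0, 0.0]
contact_force: [0.6, -0.2, -0.1]
gripper_width: 85.6
grasp_force: 0.0
```

```bash
python3 -c "
from h import *
go([560,240,200],138.9)"
```

```text
clock 1.3 pos [448.  -29.1 211.1] yang 138.5 tool shift [-275.8   94.3   11.1] roll -0.4 joints [ 0.3   0.1  -0.43 -0.   -1.04 -1.02] w 85.6
```

Request:
{"op": "drive_tool", "data": {
  "targets": [
    [-0.3,-276,94,11,0],
    [-0.3,-276,94,11,0],
    [-0.3,-276,94,11,0],
    [-0.3,-276,94,11,0],
    [-0.3,-276,94,11,0],
    [-0.3,-276,94,11,0],
    [-0.3,-276,94,11,0],
    [-0.3,-276,94,11,0],
    [-0.3,-276,94,11,0]
  ]
}}

```text
clock: 2.2
position: [559.8, 236.9, 199.8]
ee_rot: [-0.41, 0.912, -0.0, -0.001]
contact_force: [-0.3, -0.1, 0.0]
gripper_width: 55.5
grasp_force: 0.0
```

Run:
```python
from h import *
s=arm.read_state(); im=arm.get_image("wrist"); cv2.imwrite("pics/w1.png",im)
c=cam("wrist",s)
for b in blobs(im,(8,150,120),(24,255,255),800): print("orange",b.mean(0).round(),rect(c,b,35),b.min(0),b.max(0))
for b in blobs(im,(0,170,100),(5,255,255),60): print("red",b.mean(0).round(),rect(c,b,112))
go([571,249,100],138.9)
```

```text
orange [320. 198.] [570.6 249.   84.3  41.7  48.3] [301 162] [338 234]
orange [481.  65.] [356.5 254.6 103.9  52.4 -66.2] [426  17] [539 112]
clock 2.25 pos [559.9 236.6 200.2] yang 138.4 tool shift [-1.660e+01 -1.000e-01  1.002e+02] roll -0.5 joints [ 0.67  0.38 -0.08 -0.   -1.11 -1.39] w 55.5
```

View pics/w1.png

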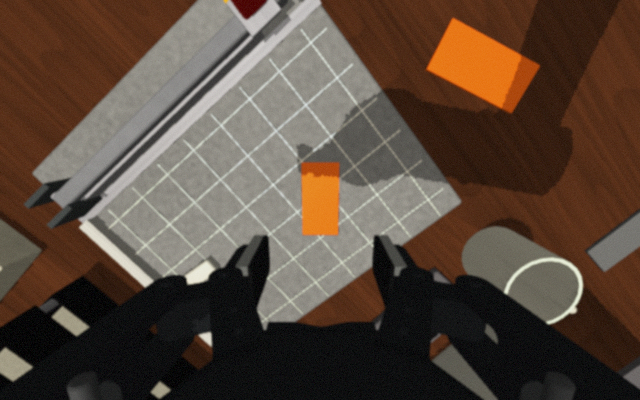

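The wrist view shows the offcut at (320,198) between the open fingers' line, aligned; its pose agrees with the top camera.

Request:
{"op": "drive_tool", "data": {
  "targets": [
    [-0.3,-17,0,50,0],
    [-0.3,-17,0,100,0],
    [-0.3,-17,0,140,0],
    [-0.3,-17,0,160,0],
    [-0.3,-17,0,162,0],
    [-0.3,-17,0,164,0],
    [-0.3,-17,0,164,0]
  ]
}}

```text
clock: 2.95
position: [572.8, 250.8, 38.1]
ee_rot: [-0.411, 0.912, 0.0, 0.002]
contact_force: [-1.4, -0.0, 0.2]
gripper_width: 55.6
grasp_force: 0.0
```

Request:
{"op": "drive_tool", "data": {
  "targets": [
    [-0.3,0,0,1.5,0],
    [-0.3,0,0,3,0],
    [-0.3,0,0,3,0]
  ]
}}

```text
clock: 3.25
position: [571.8, 250.7, 33.8]
ee_rot: [-0.411, 0.912, 0.0, 0.0]
contact_force: [-0.1, -0.6, -0.2]
gripper_width: 55.4
grasp_force: 0.0
```

Run:
```python
from h import *
s=arm.read_state(); print(s["contact_force"],s["position"]); go([570.6,249,32],138.3)
```

```text
[-0.07835929 -0.56334985 -0.16117781] [571.81507059 250.66480209  33.76649305]
clock 3.25 pos [571.8 250.7  33.8] yang 138.5 tool shift [ 2.1 -0.2  1.8] roll 0.2 joints [ 0.67  0.58 -0.22 -0.   -0.77 -1.4 ] w 55.4
```

Request:
{"op": "drive_tool", "data": {
  "targets": [
    [-0.3,2,0,1.5,0],
    [-0.3,2,0,3,0],
    [-0.3,2,0,3,0]
  ]
}}

```text
clock: 3.55
position: [570.1, 248.8, 29.8]
ee_rot: [-0.411, 0.912, -0.0, -0.0]
contact_force: [-0.2, 0.4, -0.6]
gripper_width: 55.6
grasp_force: 0.0
```

Request:
{"op": "drive_tool", "data": {
  "targets": [
    [-0.3,0,0,1,0],
    [-0.3,0,0,2,0],
    [-0.3,0,0,2,0]
  ]
}}

```text
clock: 3.85
position: [570.3, 249.0, 27.9]
ee_rot: [-0.411, 0.912, -0.0, -0.0]
contact_force: [0.1, -0.3, -1.0]
gripper_width: 55.5
grasp_force: 0.0
```

Request:
{"op": "drive_tool", "data": {
  "targets": [
    [0.2,0,0,0,0],
    [0.2,0,0,0,0],
    [0.2,0,0,0,0],
    [0.2,0,0,0,0],
    [0.2,0,0,0,0]
  ]
}}

```text
clock: 4.35
position: [570.9, 249.3, 28.8]
ee_rot: [-0.411, 0.912, 0.0, 0.001]
contact_force: [0.1, -0.5, 4.6]
gripper_width: 39.1
grasp_force: 63.0
```

Request:
{"op": "drive_tool", "data": {
  "targets": [
    [0.2,0,0,-15,0],
    [0.2,0,0,-60,0],
    [0.2,0,0,-110,0],
    [0.2,0,0,-150,0],
    [0.2,0,0,-150,0]
  ]
}}

```text
clock: 4.85
position: [573.4, 250.8, 184.8]
ee_rot: [-0.411, 0.912, 0.001, 0.006]
contact_force: [0.5, 0.7, 0.2]
gripper_width: 39.5
grasp_force: 60.6
```

Run:
```python
from h import *
s=arm.read_state(); im=arm.get_image("wrist"); cv2.imwrite("pics/w2.png",im); print(s["grasp_force"])
for b in blobs(im,(8,150,80),(24,255,255),300): print("orange",b.mean(0).round(),b.min(0),b.max(0))
go([456,-185,190],98.4)
```

```text
60.58023691177368
orange [463. 238.] [390 183] [516 299]
orange [322. 247.] [279 173] [368 325]
orange [603. 170.] [515   0] [639 315]
orange [434.  41.] [346   0] [559 106]
orange [ 44. 150.] [0 0] [152 300]
clock 4.9 pos [571.4 249.9 181.1] yang 138.5 tool shift [ 402.2 -201.8   -8.9] roll 40.1 joints [ 0.67  0.42 -0.07 -0.   -1.07 -1.4 ] w 39.7
```

View pics/w2.png

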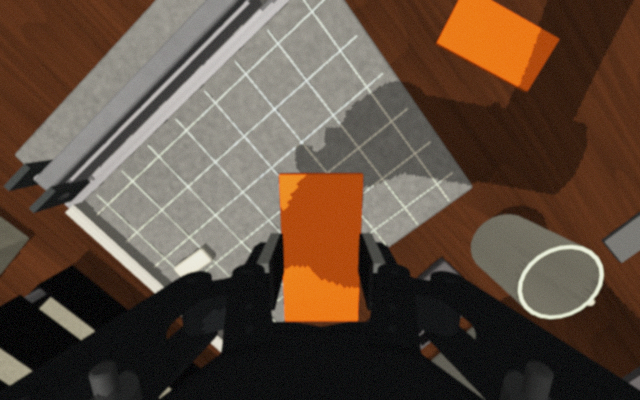

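The offcut is held level between the pads at (322,247).

Request:
{"op": "drive_tool", "data": {
  "targets": [
    [0.2,402,-202,-9,40],
    [0.2,402,-202,-9,40],
    [0.2,402,-202,-9,40],
    [0.2,402,-202,-9,40],
    [0.2,402,-202,-9,40],
    [0.2,402,-202,-9,40],
    [0.2,402,-202,-9,40],
    [0.2,402,-202,-9,40],
    [0.2,402,-202,-9,40],
    [0.2,402,-202,-9,40],
    [0.2,402,-202,-9,40],
    [0.2,402,-202,-9,40]
  ]
}}

```text
clock: 6.1
position: [454.9, -185.2, 186.0]
ee_rot: [-0.074, 0.997, 0.0, -0.001]
contact_force: [0.5, 0.9, -0.3]
gripper_width: 39.7
grasp_force: 60.6
```

Run:
```python
from h import *
s=arm.read_state(); print(s["grasp_force"],s["contact_force"])
c=cam("wrist",s);im=arm.get_image("wrist")
for b in blobs(im,(100,120,60),(128,255,255),3000): print("blue",rect(c,b,30),b.min(0),b.max(0))
go([456,-185,20],98.4)
```

```text
60.597074031829834 [ 0.51219554  0.87201338 -0.33068998]
blue [ 445.9 -186.7  148.5  139.8    8.4] [251 107] [388 243]
clock 6.15 pos [ 455.2 -184.9  186.3] yang 98.6 tool shift [ -0.7  -0.3 166.3] roll 0.2 joints [-0.05  0.2  -0.38 -0.   -0.99 -1.37] w 39.6
```

Request:
{"op": "drive_tool", "data": {
  "targets": [
    [0.2,0,0,50,0],
    [0.2,0,0,100,0],
    [0.2,0,0,145,0],
    [0.2,0,0,170,0],
    [0.2,0,0,174,0],
    [0.2,0,0,176,0],
    [0.2,0,0,178,0],
    [0.2,0,0,178,0]
  ]
}}

```text
clock: 6.95
position: [456.5, -185.7, 10.5]
ee_rot: [-0.074, 0.997, -0.0, 0.002]
contact_force: [0.4, -0.1, 0.2]
gripper_width: 39.7
grasp_force: 60.6
```

Request:
{"op": "drive_tool", "data": {
  "targets": [
    [0.2,0,0,1,0],
    [0.2,0,0,2,0],
    [0.2,0,0,2,0]
  ]
}}

```text
clock: 7.25
position: [455.4, -186.0, 7.5]
ee_rot: [-0.074, 0.997, -0.0, 0.0]
contact_force: [0.5, 0.9, 0.2]
gripper_width: 39.8
grasp_force: 60.6
```

Request:
{"op": "drive_tool", "data": {
  "targets": [
    [0.2,0,0,1,0],
    [0.2,0,0,2,0],
    [0.2,0,0,2.5,0],
    [0.2,0,0,2.5,0]
  ]
}}

```text
clock: 7.65
position: [455.2, -185.9, 4.5]
ee_rot: [-0.074, 0.997, 0.0, -0.0]
contact_force: [-0.6, 0.0, -0.0]
gripper_width: 39.5
grasp_force: 60.6
```

Request:
{"op": "drive_tool", "data": {
  "targets": [
    [0.2,0,0,0.5,0],
    [0.2,0,0,1,0],
    [0.2,0,0,1,0]
  ]
}}

```text
clock: 7.95
position: [455.2, -185.9, 3.6]
ee_rot: [-0.074, 0.997, 0.0, -0.0]
contact_force: [0.1, 0.2, -0.2]
gripper_width: 39.7
grasp_force: 60.6
```

Close enough to the floor; release, then lift.

Request:
{"op": "drive_tool", "data": {
  "targets": [
    [-0.3,0,0,0,0],
    [-0.3,0,0,0,0],
    [-0.3,0,0,0,0],
    [-0.3,0,0,0,0],
    [-0.3,0,0,-20,0],
    [-0.3,0,0,-70,0],
    [-0.3,0,0,-120,0],
    [-0.3,0,0,-170,0],
    [-0.3,0,0,-180,0],
    [-0.3,0,0,-180,0]
  ]
}}

```text
clock: 8.95
position: [456.4, -185.9, 185.9]
ee_rot: [-0.074, 0.997, -0.0, 0.003]
contact_force: [0.4, -0.8, -0.8]
gripper_width: 55.4
grasp_force: 0.0
```

Run:
```python
from h import *
s=arm.read_state()
c=cam("wrist",s);im=arm.get_image("wrist");cv2.imwrite("pics/w3.png",im)
for b in blobs(im,(8,150,80),(24,255,255),300): print("orange",rect(c,b,10),b.min(0),b.max(0))
go([492,75,200],88)
```

```text
orange [ 711.  -312.1   58.2   37.   -30.7] [184 333] [212 368]
orange [ 603.9 -163.5  167.3  102.1  -81.5] [257 260] [384 329]
orange [511.3  84.5  29.6  29.3 -50.3] [516 246] [541 268]
orange [ 454.8 -185.1   81.6   39.5    9.4] [303 146] [338 215]
orange [ 449.7 -281.3  881.7  431.2  -66.3] [0 0] [639 389]
clock 9.0 pos [ 454.9 -185.7  183.6] yang 98.5 tool shift [-75.  252.4 -16.4] roll 10.5 joints [-0.06  0.2  -0.38 -0.   -0.99 -1.37] w 55.7
```

View pics/w3.png

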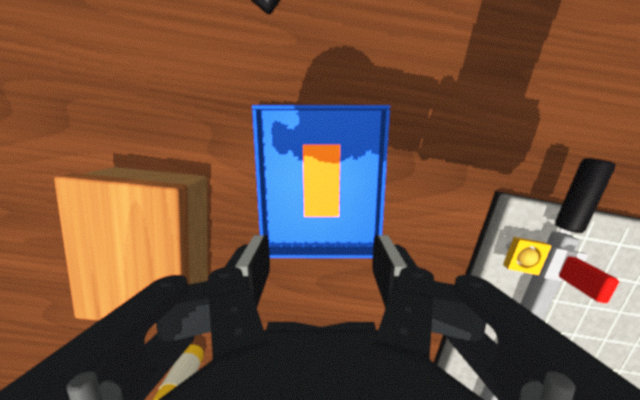

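Offcut lies flat in the tray at (320,180). The red tab is at (588,278) on the right.

Request:
{"op": "drive_tool", "data": {
  "targets": [
    [-0.3,-60,252,-16,10.5],
    [-0.3,-60,252,-16,10.5],
    [-0.3,-60,252,-16,10.5],
    [-0.3,-60,252,-16,10.5],
    [-0.3,-60,252,-16,10.5],
    [-0.3,-60,252,-16,10.5],
    [-0.3,-60,252,-16,10.5],
    [-0.3,-60,252,-16,10.5]
  ]
}}

```text
clock: 9.8
position: [476.2, 71.9, 197.4]
ee_rot: [0.017, 1.0, -0.001, -0.002]
contact_force: [0.4, -0.6, -0.9]
gripper_width: 55.6
grasp_force: 0.0
```

Run:
```python
from h import *
s=arm.read_state()
c=cam("wrist",s);im=arm.get_image("wrist");cv2.imwrite("pics/w4.png",im)
for b in blobs(im,(0,120,60),(7,255,255),60)+blobs(im,(172,120,60),(180,255,255),60): print("red",rect(c,b,112),b.min(0),b.max(0))
for b in blobs(im,(20,150,100),(32,255,255),60): print("yellow",rect(c,b,62),b.min(0),b.max(0))
go([492,75,110],88)
```

```text
red [488.   76.4  33.3  11.2  -2.1] [319 200] [332 237]
yellow [490.9  41.1  34.4  34.   -2. ] [274 191] [307 223]
clock 9.85 pos [476.4  71.4 197.8] yang 88.0 tool shift [-15.5   4.2  87.8] roll -0.0 joints [ 0.49  0.17 -0.38 -0.   -1.02 -2.09] w 55.5
```

View pics/w4.png

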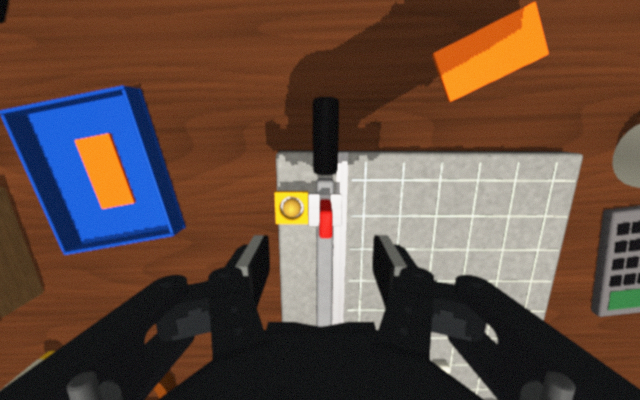

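The tab shows at (326,218), the ring at (291,208). The tab's far top edge gives centre x≈491.7, y≈75.7, consistent with the top view.

Request:
{"op": "drive_tool", "data": {
  "targets": [
    [0.15,-15,5,20,0],
    [0.15,-15,5,50,0],
    [0.15,-15,5,60,0],
    [0.15,-15,5,60,0],
    [0.15,-15,5,90,0],
    [0.15,-15,5,110,0],
    [0.15,-15,5,119,0],
    [0.15,-15,5,119,0],
    [0.15,-15,5,119,0]
  ]
}}

```text
clock: 10.75
position: [493.5, 76.9, 81.9]
ee_rot: [0.017, 1.0, 0.0, 0.001]
contact_force: [0.5, 0.4, -0.2]
gripper_width: 36.1
grasp_force: 0.0
```

Run:
```python
from h import *
s=arm.read_state();print(s["contact_force"])
c=cam("wrist",s);im=arm.get_image("wrist");cv2.imwrite("pics/w5.png",im)
for b in blobs(im,(0,120,60),(7,255,255),60): print("red",rect(c,b,112),b.min(0),b.max(0))
go([491.7,75.7,78],88)
```

```text
[ 0.53331505  0.43924433 -0.17932593]
red [485.8  76.6  38.2  11.3  -2.1] [305 220] [330 299]
clock 10.8 pos [493.6  77.   82. ] yang 88.0 tool shift [ 1.8 -1.3  4. ] roll 0.0 joints [ 0.48  0.34 -0.49  0.   -0.73 -2.09] w 36.5
```

View pics/w5.png

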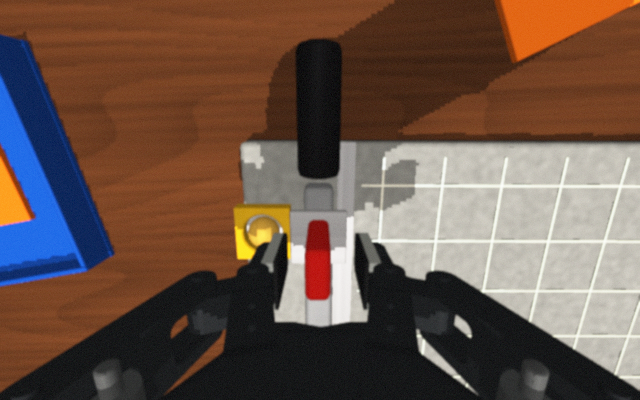

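The tab (305–330, 220–299) stands between the pads, slightly left of centre.

Request:
{"op": "drive_tool", "data": {
  "targets": [
    [0.15,1.5,-0.7,2,0],
    [0.15,1.5,-0.7,4,0],
    [0.15,1.5,-0.7,4,0],
    [1,1.5,-0.7,4,0],
    [1,1.5,-0.7,4,0],
    [1,1.5,-0.7,4,0],
    [1,1.5,-0.7,4,0],
    [1,1.5,-0.7,4,0]
  ]
}}

```text
clock: 11.6
position: [491.0, 75.6, 76.9]
ee_rot: [0.017, 1.0, -0.0, -0.0]
contact_force: [-0.2, -4.2, 3.3]
gripper_width: 11.2
grasp_force: 59.2
```

Run:
```python
from h import *
s=arm.read_state();print(s["contact_force"],s["grasp_force"]); go([491.7,76,78],88)
```

```text
[-0.15122854 -4.23138371  3.26895807] 59.22493278980255
clock 11.6 pos [491.   75.6  76.9] yang 88.0 tool shift [-0.7  0.5 -1.1] roll -0.0 joints [ 0.48  0.35 -0.5   0.   -0.72 -2.09] w 11.2
```

Request:
{"op": "drive_tool", "data": {
  "targets": [
    [1,0,3,0,0],
    [1,0,6,0,0],
    [1,0,9,0,0],
    [1,0,12,0,0],
    [1,0,12,0,0],
    [1,0,12,0,0]
  ]
}}

```text
clock: 12.2
position: [491.4, 86.7, 76.9]
ee_rot: [0.017, 1.0, -0.001, -0.0]
contact_force: [1.7, -8.3, 3.8]
gripper_width: 11.4
grasp_force: 59.2
```

Run:
```python
from h import *
s=arm.read_state();print(s["contact_force"],s["grasp_force"]); go([491,87.1,78],88)
```

```text
[ 1.67785092 -8.34232514  3.76671267] 59.18053865432739
clock 12.2 pos [491.4  86.7  76.9] yang 88.0 tool shift [ 0.4  0.3 -1.1] roll 0.0 joints [ 0.5   0.35 -0.5   0.   -0.72 -2.11] w 11.4
```

Request:
{"op": "drive_tool", "data": {
  "targets": [
    [1,0,0.8,0,0],
    [1,0,0.8,0,0],
    [1,-1,0.8,-6,0],
    [1,-2.5,0.8,-14,0],
    [1,-4,0.8,-21,0],
    [1,-6,0.8,-28,0],
    [1,-8,0.8,-35,0],
    [1,-9.7,0.8,-41,0],
    [1,-9.7,0.8,-41,0]
  ]
}}

```text
clock: 13.1
position: [498.8, 86.2, 115.8]
ee_rot: [0.018, 1.0, -0.002, -0.003]
contact_force: [3.3, -8.6, -7.1]
gripper_width: 11.1
grasp_force: 58.3
```

Run:
```python
from h import *
s=arm.read_state();print(s["contact_force"],s["grasp_force"],s["wrist_torque"]); go([491,87.1,78],88)
```

```text
[ 3.27586266 -8.60557295 -7.05519734] 58.32926094532013 [-2.46483626e+00 -3.88915378e-01 -1.02467261e-03]
clock 13.1 pos [498.8  86.2 115.8] yang 87.9 tool shift [ 7.8  0.6 37.8] roll -0.1 joints [ 0.49  0.31 -0.43  0.   -0.84 -2.1 ] w 11.1
```

The arm is rising with low force; continue along the arc.

Request:
{"op": "drive_tool", "data": {
  "targets": [
    [1,-4.6,0,-13.7,0],
    [1,-10,0,-27,0],
    [1,-15.8,0,-39.8,0],
    [1,-22.5,0,-52.5,0],
    [1,-29.5,0,-64.6,0],
    [1,-37.5,0,-76.5,0],
    [1,-45.7,0,-87.8,0],
    [1,-50.5,0,-94,0],
    [1,-50.5,0,-94,0],
    [1,-50.5,0,-94,0]
  ]
}}

```text
clock: 14.1
position: [546.7, 83.8, 208.7]
ee_rot: [0.018, 1.0, -0.003, -0.007]
contact_force: [-6.2, -8.7, -1.5]
gripper_width: 10.9
grasp_force: 58.5
```

Run:
```python
from h import *
s=arm.read_state();print(s["contact_force"],s["grasp_force"],s["wrist_torque"]); go([491,87.1,78],88)
dz=s["position"][2]-76.9; th=np.linspace(0,1,1001); print("theta",th[np.argmin(abs(44*(np.cos(th)-1)+280*np.sin(th)-dz))])
a=arm.get_image("scene"); b=arm.get_image("wrist")
v=np.vstack([cv2.resize(a[150:270,230:450],(550,300)),cv2.resize(b,(550,300))])
cv2.imwrite("pics/f.png",v)
```

```text
[-6.19873591 -8.68276402 -1.4847693 ] 58.516420125961304 [-2.29232187  1.79576794  0.0383122 ]
clock 14.1 pos [546.7  83.8 208.7] yang 87.9 tool shift [ 55.8   1.3 130.7] roll -0.1 joints [ 0.44  0.29 -0.19 -0.   -1.1  -2.05] w 10.9
theta 0.513
```

View pics/f.png

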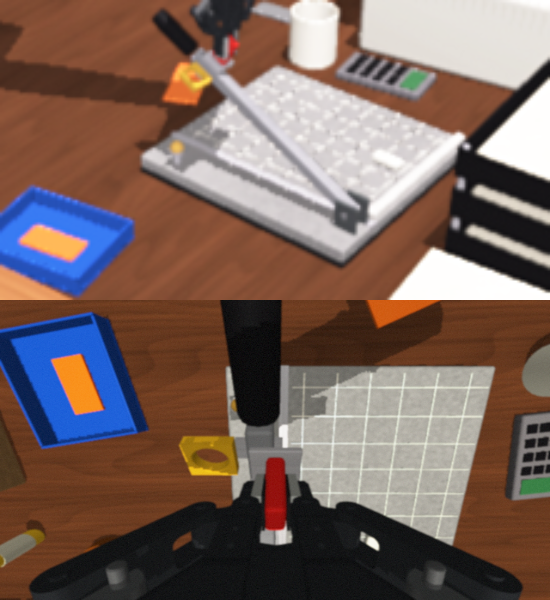

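The arm is raised about 30° off its stud and held by the tab; the offcut lies in the tray. Next: check that it's steady, then hand in.

Request:
{"op": "drive_tool", "data": {
  "targets": [
    [1,0,0,0,0],
    [1,0,0,0,0],
    [1,0,0,0,0],
    [1,0,0,0,0],
    [1,0,0,0,0],
    [1,0,0,0,0],
    [1,0,0,0,0],
    [1,0,0,0,0]
  ]
}}

```text
clock: 15.0
position: [546.7, 83.8, 208.7]
ee_rot: [0.018, 1.0, -0.003, -0.007]
contact_force: [-5.8, -8.7, -1.5]
gripper_width: 11.1
grasp_force: 58.5
```

```bash
python3 -c "
from bench import arm
print(arm.job_done())"
```

```text
the job is handed in; nothing more can be done
None
```

I handed the job in at about 15 s: the orange offcut lies flat in the blue tray, the latch is released, and the cutting arm is being held steady by its tab at about 0.51 rad (29 to 30 degrees).

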